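Shut the filling flap and let down the caught clean-out door of a reject box

ROBOT

A 7-joint arm with a two-finger parallel gripper is mounted at the origin on the work surface. World frame = base frame: x ahead of the robot, y to its left, z up, the work surface at z = 0. Lengths are in mm, angles in rad, forces in N, time in s.
With the tool pointing down it reaches from about 350 to 900 mm from the base axis. Payload 7.2 kg.
Tool frame: the origin (TCP) lies between the finger pads; the fingertips stand 11 mm ahead of it and the grasp point (between the pads) lies 8 mm behind it (bot.tips_ahead is the distance from the TCP to the fingertips, in mm); z points along the fingers, y is the direction in which the jaws open and shut (so a half turn about z gives the same grasp; the last joint's range is limited). The gripper opens to 88 mm and grips with 3 to 60 N. Pads are 20 mm wide; open, the fingers measure 115 mm over their backs; the gripper's body (75 mm by 178 mm) begins 61 mm behind the grasp point.
Start: joints at [1.099, 0.411, -0.013, 1.596, 0.006, 1.134, -0.082], TCP at [245.561, -574.742, 233.653] pointing down, gripper open.
Joint ranges: [-2.95, 2.95], [-0.29, 1.99], [-1.47, 1.44], [0.14, 2.54], [-1.03, 4.17], [0.13, 1.85], [-2.86, 2.86]. Speed limits (rad/s): [2.39, 2.39, 3.01, 3.01, 3.14, 3.14, 3.14].

INTERFACE

Orientations are given as a rotation vector (axis times angle).
In Python, from cell import readout, vision, job, bot gives the robot as it stands.
- The arm moves only by the tool play_rows, never from a script. Its argument "moves" is a list that holds one entry, the list of rows, each a list of 7 numbers: the shift along the world's x, y, z as a fraction of full scale, then the turn, a rotation vector about the world's x, y, z as a fraction of full scale, then the closure, from 0 (fully open) to 1 (shut). A call has 1 to 12 rows; each row shifts and turns the commanded pose from where the row before left it; what a row does not reach is not made up. Full scale, the value 1, is 25 mm for a shift and 6 degrees for a turn. A row lasts 1/10 s, in which the tool goes at most 50 mm and 8.59 degrees, less where a joint would pass 70% of its speed; a pose out of reach is approached as far as the arm can. A call with a number of a shift or a turn outside -1 to 1 is refused whole. A call with a gripper value outside its range is refused whole. The fingers move at their own pace and stop on an object; the grip force is fixed at half the most. Time passes only in rows, so rows that do not move let the fingers close. It gives the time, the measured TCP pose, the force and the opening at its end, in the units of the state.
- readout.state(): the state, without advancing time (a new reading comes with each control period).
- vision.snapshot(name): name is "scene" or "top"; returns the picture (480x640x3 uint8, red, green, blue); there is no depth.
- vision.camera_model(name): a dict with "fx", "fy", "cx", "cy" (pixels), "extrinsics" (4x4, takes a point from world to camera coordinates). Camera axes: x right, y down, z forward; pixel columns grow to the right and rows downward; lengths in mm; the calibration is good to about 2 mm. A picture is of the moment at which its call begins. camera_model takes no time and is no camera call.
- job.finish_job(): hands the job in, once; it reports no verdict.
The state is a dict: "time_s": time; "qpos": joint angles; "dq": joint speeds; "effort": joint torques, N m; "tcp_pos": TCP position; "ee_rot": TCP orientation; "wrist_force": force on the tool from outside, world axes, zero at the start; "wrist_torque": the same for the moment, N m; "finger_gap": opening from 0.0 (shut) to 1.0 (fully open).
Only numpy, scipy, OpenCV 4.12 (cv2) and the standard library are available. Lean on these libraries where they do the work, as an engineer would, in place of code of your own. Each camera call takes 0.05 s, during which the arm holds its last target.

TASK

The reject box is due to be emptied: first shut the filling flap on its top, so that nothing more is thrown in (once tipped forward past upright, its own weight closes it). Then open the clean-out door in its front all the way down to its stop: a safety catch hidden inside halts the door a few centimetres ajar, and its tongue has to be felt for through the gap over the door's top edge and held down while the door is pulled on. Leave the loose parts and tools on and around the box where they are.

Things in the scene. Friction and masses are not known exactly. Their poses are not given: they have to be found in the camera images.
- box: reject box: grey sheet steel, bolted to the bench, 320 mm wide (its y), 240 mm deep (its x, 0 at the front opening to 240 at the back), 223 mm high, on skids 30 mm high. Origin 30 mm above the bench under the door's hinge line, half-way along the width; x points from the front into the box, y to the left, z up. x and z below are in this frame. Loose parts stand on its top from x = 150 mm back.
- eave (a point): middle of the front edge of the box's 4 mm thick top (x = -24, upper side z = 223 mm): the top overhangs the closed door by 24 mm like an eave
- strike (a point): middle of the lower edge of the steel strip (x 42 to 52 mm, lower edge z = 163 mm) turned down along the front of the filling hole; runs the whole width; the catch's hook stops behind it. The hole reaches from x = 52 to 132 mm
- flap (a joint): angle of the filling flap, rad: 0 shut, 1.57 upright, up to 1.86 leaning back on its stop. Grey steel plate 86 mm from hinge to free edge, 224 mm wide, 5 mm thick, about 0.35 kg; hinge line along the box's y at x = 132, z = 226 mm; free edge towards the front when shut. No spring: below about 1.45 rad it falls shut by its own weight in about 1 s
- flap_edge (a point): middle of the flap's free edge, moves with the flap; a finger tab 60 mm wide stands 14 mm further out there
- door (a joint): angle of the clean-out door, rad: 0 shut (upright), 1.15 fully open on its stop, its top edge having come out and down towards the robot. The safety catch stops it at about 0.31, however hard it is pulled. The hinge is stiff (0.75 N m): the door stays where it is left
- door_hinge (a point): middle of the door's hinge line (x = 0, z = 22 mm), along the box's y. The door is a grey steel plate 312 mm wide and 12 mm thick; its inner face passes through the hinge line and reaches 175 mm from it
- handle (a point): middle of the door's bow handle, a round steel bar 11 mm thick and 85 mm long that runs up the door, 35 mm off its outer face (47 mm in front of the inner face), 122 mm from the hinge line; moves with the door
- door_edge (a point): middle of the top edge of the door's inner face, 175 mm from the hinge line; moves with the door
- catch_rail (a point): point on the door's inner face, 132 mm from the hinge line, half-way along the width; moves with the door. The safety catch is clamped there, out of sight, up to 80 mm to the left or right of this point (not reported: feel for it). Its black block is 52 mm wide, 20 mm deep from 118 to 146 mm from the hinge line, 12 mm deep up to 165 mm
- tongue_level (a point): fixed point at the middle of the width, x = 0, z = 152 mm: height of the upper face of the catch's tongue when the door stands at the catch. The tongue, a level steel strip 46 mm wide (at the unknown place along the width), then reaches from the block (x = -18) inwards to x = 60 mm, where a hook stands up; it pivots at x = -41, z = 175 mm and moves with the door
- gap (a point): fixed point in the middle of the gap when the door stands at the catch: between the block's top inner corner (x = -25, z = 167 mm) and the eave's underside edge (x = -24, z = 219 mm). Only fingers tilted about 25 to 45 degrees, pointing inwards and down, pass both. Pressed at x = 0 the tongue takes 2 N to start, lets go after 6 mm, bottoms at 13 mm with 5 N; keep it down until the door is past 0.5 rad
- nut_a: hexagonal steel union nut, 72 mm across corners, 42 mm tall, standing on the rear top of the reject box; bystander; origin under its centre
- sleeve_a: turned steel sleeve, 52 mm diameter, 62 mm tall, standing on the rear top of the reject box; bystander; origin under its centre
- nut_b: larger hexagonal union nut, 80 mm across corners, 46 mm tall, on the bench to the right of the reject box; bystander; origin under its centre
- sleeve_b: larger turned sleeve, 60 mm diameter, 70 mm tall, on the bench to the left of the reject box; bystander; origin under its centre
- oiler: plain metal can, 64 mm diameter, 150 mm tall, on the bench to the left of the reject box; bystander; origin under its centre
- hammer: hammer with a wooden handle, 280 mm long, lying on the bench to the right; bystander; origin under the middle of its length
- wrench: steel spanner, 220 mm long, lying flat on the bench to the left; bystander; origin under the middle of its length

How it is judged (in metres and radians):
On the way, in this order (a step that is already met when the one before it is completed fails the run):
1. the filling flap is shut while the door is still shut or held by its catch (value of joint flap below 0.05 rad and value of joint door below 0.4 rad), for 0.2 s.
2. the clean-out door is fully down (value of joint door above 1.07 rad), for 0.2 s.
At the end, for the whole second after the job is handed in: flap shut (within 0.05 rad), door let down to its stop (over 1.07 of 1.15 rad), every bystander within 30 mm of where it stood (value of joint flap below 0.05 rad and value of joint door above 1.07 rad and distance of each of nut_a, sleeve_a, nut_b, sleeve_b, oiler, hammer, wrench from where it was at the start of the episode below 0.03 m); the robot touches nothing.
It fails at once if a loose part or tool is knocked or pushed more than 30 mm (distance of any of nut_a, sleeve_a, nut_b, sleeve_b, oiler, hammer, wrench from where it was at the start of the episode above 0.03 m).
It also fails if it takes over 72 s, if anything falls off the work surface, if the arm or the gripper's body presses on something with over 40 N, if the wrist force passes 120 N, or if a joint passes its speed limit or range.

## Working session

There is one attempt and no reset: what is moved stays moved. The work goes in short steps, Python scripts to look and compute and a tool call to move; the robot and the scene stay as the last step left them, time stands still between calls to the robot, and variables do not carry over. Pictures are saved under pics/ and viewed, and the job is handed in when it is done.

Besides the shell and the picture viewer there is one more tool, called after "Request:" by a JSON object that holds its "api" and its "payload", one argument or row to a line. play_rows: Moves the arm, as the interface text tells. Its arguments: {"type":"object","properties":{"moves":{"type":"array"}},"required":["moves"]}

```bash
ls; mkdir -p pics; python3 - <<'E'
from cell import readout, vision, job, bot
import cv2
s=readout.state();print(s)
for n in("scene","top"):
    im=vision.snapshot(n);cv2.imwrite(f"pics/{n}0.png",im[:,:,::-1]);print(vision.camera_model(n))
E
```

```text
pics
{'time_s': 0.0, 'qpos': array([ 1.09877113,  0.41189804, -0.01272562,  1.5970652 ,  0.00561476,
        1.13429712, -0.08220621]), 'dq': array([-0.00193445, -0.00026014,  0.00157374,  0.00114484,  0.00206238,
       -0.00041733,  0.00085446]), 'effort': array([-2.50210505e-04, -5.87949228e+01,  6.42049704e-01, -2.91078222e+01,
       -5.35824371e-02,  1.78757095e-02,  9.12824385e-05]), 'tcp_pos': array([ 245.35352863, -574.28106523,  232.80150301]), 'ee_rot': array([-3.07622135e+00, -6.29768363e-01,  7.02935185e-04]), 'wrist_force': array([-0.21367163,  0.69612159, -1.09007323]), 'wrist_torque': array([-0.02358027, -0.0029917 , -0.00045777]), 'finger_gap': 0.9991932134397834}
{'fx': 549.1047304651038, 'fy': 549.1047304651038, 'cx': 312.1166455464585, 'cy': 235.3482476764314, 'extrinsics': array([[-9.56242732e-01, -2.92312565e-01,  1.23774669e-02,
         5.91707334e+02],
       [-2.62070820e-01,  8.36970474e-01, -4.80415769e-01,
         2.70363136e+02],
       [ 1.30071991e-01, -4.62637860e-01, -8.76953526e-01,
         1.31218366e+03],
       [ 0.00000000e+00,  0.00000000e+00,  0.00000000e+00,
         1.00000000e+00]])}
{'fx': 477.779368984292, 'fy': 477.779368984292, 'cx': 318.215818198652, 'cy': 239.25227686455102, 'extrinsics': array([[ 1.18960824e-02, -9.99929239e-01, -3.15459306e-05,
        -1.48907943e+01],
       [-9.79001559e-01, -1.16406867e-02, -2.03520128e-01,
         6.76185483e+02],
       [ 2.03505359e-01,  2.45197574e-03, -9.79070762e-01,
         1.21060538e+03],
       [ 0.00000000e+00,  0.00000000e+00,  0.00000000e+00,
         1.00000000e+00]])}
```

View pics/scene0.png

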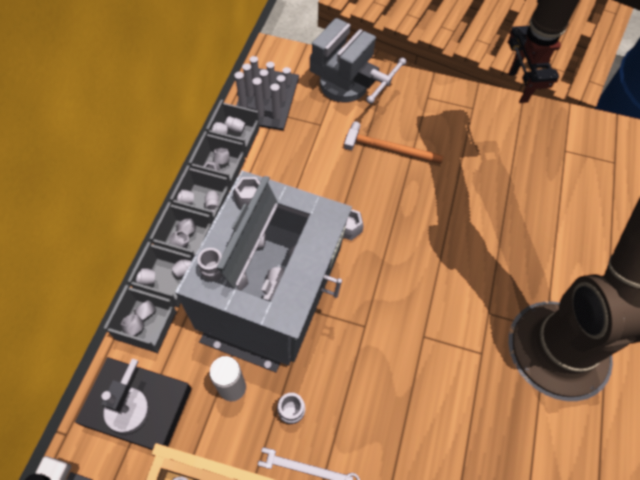

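View pics/top0.png

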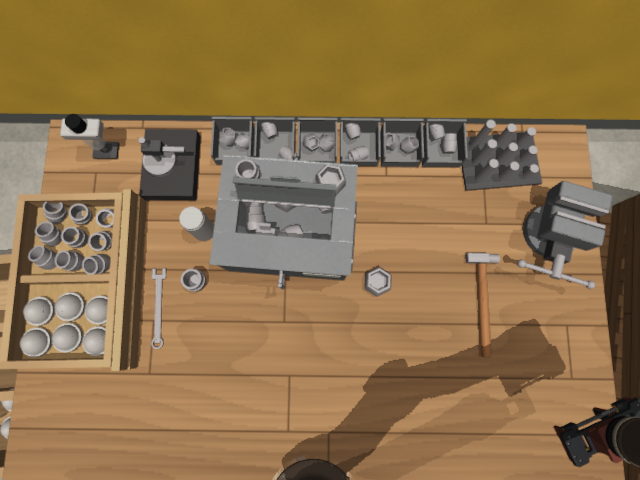

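The scene view shows the box at about (265,265) with the flap leaning back. In the top view the box spans about (213–357, 157–278) and the handle is near (282,278). I'll enlarge both to get accurate corners.

```bash
python3 - <<'E'
import cv2
a=cv2.imread("pics/top0.png")[145:305,165:405];cv2.imwrite("pics/topc.png",cv2.resize(a,None,fx=3.3,fy=3.3,interpolation=cv2.INTER_CUBIC))
a=cv2.imread("pics/scene0.png")[165:375,165:385];cv2.imwrite("pics/scenec.png",cv2.resize(a,None,fx=2.85,fy=2.85,interpolation=cv2.INTER_CUBIC))
E
```

```text
(no output)
```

View pics/topc.png

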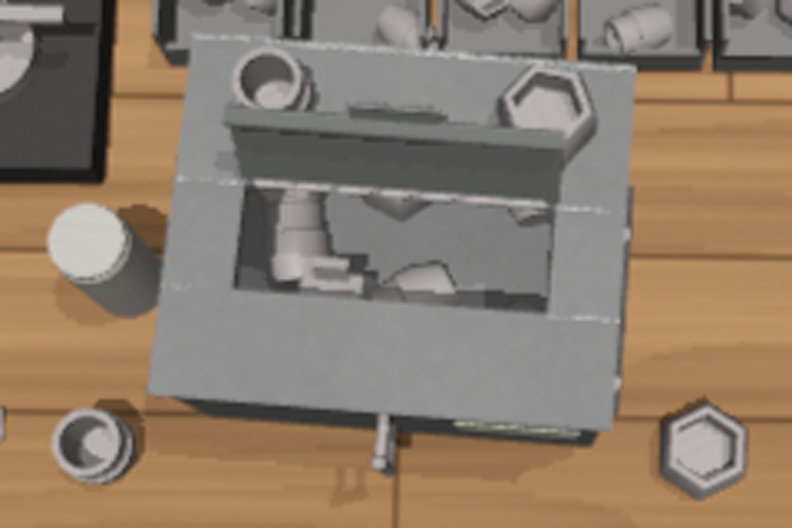

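View pics/scenec.png

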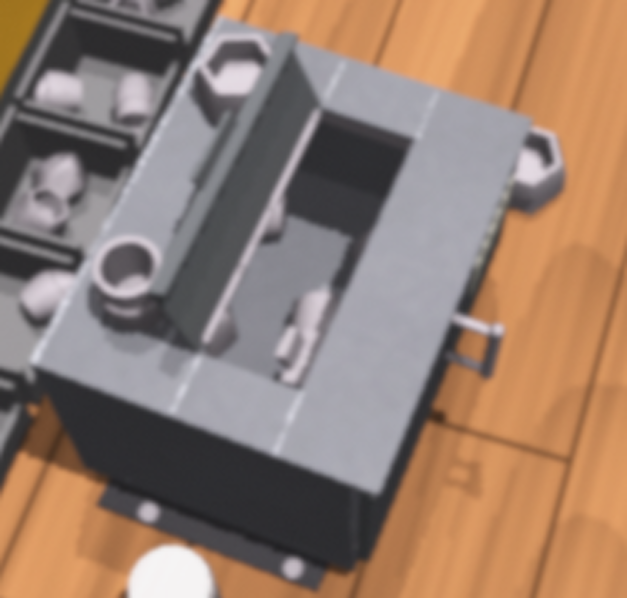

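```bash
cat > h.py <<'E'
import numpy as np, json, os
from cell import readout, vision, job, bot
from scipy.spatial.transform import Rotation as R
def proj(n,P):
    c=vision.camera_model(n);E=np.array(c["extrinsics"]);p=np.atleast_2d(P)@E[:3,:3].T+E[:3,3]
    return np.c_[c["fx"]*p[:,0]/p[:,2]+c["cx"],c["fy"]*p[:,1]/p[:,2]+c["cy"]]
def w(x,y,yaw,P):
    P=np.atleast_2d(P);c,s=np.cos(yaw),np.sin(yaw)
    return np.c_[x+c*P[:,0]-s*P[:,1],y+s*P[:,0]+c*P[:,1],P[:,2]+30]
if os.path.exists("pose.json"): POSE=json.load(open("pose.json"))
def st():
    s=readout.state();print("t",round(s["time_s"],2),"tcp",s["tcp_pos"].round(1),"F",s["wrist_force"].round(1),"z",R.from_rotvec(s["ee_rot"]).apply([0,0,1]).round(3),"gap",round(s["finger_gap"],2));return s
E
python3 - <<'E'
from h import *
from scipy.optimize import least_squares
P=np.array([[240,160,223],[240,-160,223],[-24,-160,223],[-24,160,223.]])
T=np.array([[193,36],[636,66],[612,431],[149,394.]])/3.3+[165,145]
S=np.array([[35,360],[222,18],[530,122],[378,493.]])/2.85+[165,165]
f=lambda v:np.r_[(proj("top",w(*v,P))-T).ravel(),(proj("scene",w(*v,P))-S).ravel()]
r=least_squares(f,[600,0,0]);print(r.x,r.fun.round(1))
json.dump(list(r.x),open("pose.json","w"))
for n,p in dict(handle=[-47,0,144],hinge=[132,0,226],edge=[132+86*np.cos(np.pi-1.86),0,226+86*np.sin(1.86)]).items():
  W=w(*r.x,p);print(n,W.round(0),(proj("top",W)-[165,145])*3.3,(proj("scene",W)-165)*2.85)
s=st();print(R.from_rotvec(s["ee_rot"]).as_matrix().round(3))
E
```

```text
[ 5.89343440e+02  7.74871503e+01 -6.92857394e-02] [-0.2 -0.9  0.1  0.3 -0.2  0.5 -1.   0.3 -1.6  0.7 -0.7 -1.4  1.6 -1.7
  0.8  0.2]
handle [[542.  81. 174.]] [[383.43586426 460.04644577]] [[486.90227961 347.68113814]]
hinge [[721.  68. 256.]] [[399.25508914 193.37637595]] [[263.33882157 221.75482029]]
edge [[745.  67. 338.]] [[394.48123793 122.48772799]] [[221.82808309 154.46305822]]
t 0.1 tcp [ 245.4 -574.3  232.9] F [-0.7  0.3 -0.9] z [-0.001  0.001 -1.   ] gap 1.0
[[ 0.92   0.393 -0.001]
 [ 0.393 -0.92   0.001]
 [-0.    -0.001 -1.   ]]
```

Request:
{"api": "play_rows", "payload": {
  "moves": [
    [[0,0,1,0,0,0,1],[0,0,1,0,0,0,1],[0.4,0.5,1,0,0,0,1],[0.8,1,1,0,0,-0.45,1],[0.8,1,1,0,0,-0.45,1],[0.8,1,1,0,0,-0.45,1],[0.8,1,1,0,0,-0.45,1],[0.8,1,1,0,0,-0.45,1],[0.8,1,0,0,0,-0.45,1],[0.8,1,0,0,0,-0.45,1],[0.8,1,0,0,0,-0.45,1],[0.8,1,0,0,0,-0.45,1]]
  ]
}}

```text
time_s: 1.3
tcp_pos: [436.1, -336.0, 433.4]
ee_rot: [-3.141, 0.035, 0.001]
wrist_force: [0.9, -0.8, 0.2]
finger_gap: 0.004
```

Request:
{"api": "play_rows", "payload": {
  "moves": [
    [[0.8,1,0,0,0,-0.45,1],[0.9,1,0,0,0,0,1],[0.9,1,0,0,0,0,1],[0.9,1,0,0,0,0,1],[0.9,1,0,0,0,0,1],[0.9,1,0,0,0,0,1],[0.9,1,0,0,0,0,1],[0.9,1,0,0,0,0,1],[0.9,1,0,0,0,0,1],[0.9,1,0,0,0,0,1],[0.9,1,0,0,0,0,1]]
  ]
}}

```text
time_s: 2.4
tcp_pos: [681.2, -61.3, 433.1]
ee_rot: [3.14, -0.106, -0.002]
wrist_force: [0.2, -0.5, -0.3]
finger_gap: 0.006
```

```bash
python3 - <<'E'
from h import *
s=st();print(R.from_rotvec(s["ee_rot"]).as_matrix().round(3))
E
```

```text
t 2.4 tcp [681.2 -61.3 433.1] F [ 0.2 -0.5 -0.3] z [-0.001 -0.    -1.   ] gap 0.01
[[ 0.998 -0.068 -0.001]
 [-0.068 -0.998 -0.   ]
 [-0.001  0.    -1.   ]]
```

Request:
{"api": "play_rows", "payload": {
  "moves": [
    [[0.82,1,0,0,0,0,1],[0.82,1,0,0,0,0,1],[0.82,1,0,0,0,0,1],[0.82,1,0,0,0,0,1],[0.82,1,0,0,0,0,1],[0,0,0,0,0,0,1],[0,0,-0.9,0,0,0,1],[0,0,-0.9,0,0,0,1],[0,0,-0.9,0,0,0,1],[0,0,-0.9,0,0,0,1],[0,0,-0.9,0,0,0,1],[0,0,0,0,0,0,1]]
  ]
}}

```text
time_s: 3.6
tcp_pos: [781.4, 61.5, 317.1]
ee_rot: [3.138, -0.107, -0.01]
wrist_force: [0.9, 0.5, -0.3]
finger_gap: 0.006
```

Request:
{"api": "play_rows", "payload": {
  "moves": [
    [[-0.5,0.03,0,0,0,0,1],[-0.5,0.03,0,0,0,0,1],[-0.5,0.03,0,0,0,0,1],[-0.5,0.03,0,0,0,0,1],[-0.5,0.03,0,0,0,0,1],[-0.5,0.03,0,0,0,0,1],[-0.5,0.03,0,0,0,0,1]]
  ]
}}

```text
time_s: 4.3
tcp_pos: [695.2, 67.6, 322.7]
ee_rot: [3.14, -0.107, 0.002]
wrist_force: [0.0, -0.3, 0.5]
finger_gap: 0.003
```

```bash
python3 - <<'E'
from h import *
import cv2
s=st()
im=vision.snapshot("scene")[:,:,::-1];cv2.imwrite("pics/s1.png",cv2.resize(im[150:375,150:450],None,fx=2.6,fy=2.6,interpolation=cv2.INTER_CUBIC))
E
```

```text
t 4.3 tcp [695.2  67.6 322.7] F [ 0.  -0.3  0.5] z [ 0.001 -0.    -1.   ] gap 0.0
```

View pics/s1.png

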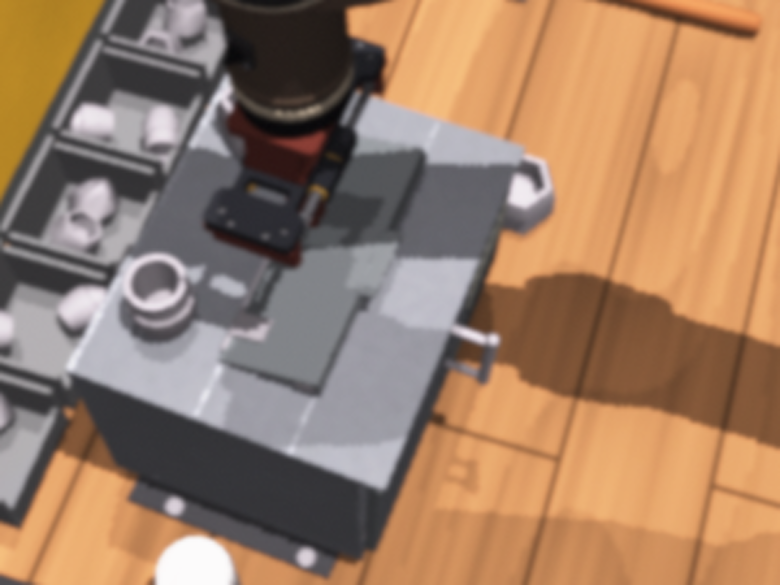

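The image shows the filling flap lying flat across the hole, with its plate at about (330,270). The sleeve still stands at (160,295). Next I retreat and tilt the tool to grip the handle.

Request:
{"api": "play_rows", "payload": {
  "moves": [
    [[0,0,1,0,0,0,1],[0,0,1,0,0,0,1],[0,0,1,0,0,0,1],[0,0,1,0,0,0,1],[-1,0.07,0,-0.065,-0.935,0,0.5],[-1,0.07,0,-0.065,-0.935,0,0],[-1,0.07,0,-0.065,-0.935,0,0],[-1,0.07,0,-0.065,-0.935,0,0],[-1,0.07,0,-0.065,-0.935,0,0],[-1,0.07,0,-0.065,-0.935,0,0],[-1,0.07,0,-0.065,-0.935,0,0],[-1,0.07,0,-0.065,-0.935,0,0]]
  ]
}}

```text
time_s: 5.55
tcp_pos: [505.5, 78.8, 421.7]
ee_rot: [2.879, -0.112, 1.156]
wrist_force: [-0.6, -1.1, 0.5]
finger_gap: 0.695
```

```bash
python3 - <<'E'
from h import *
import cv2
s=st();print(s["qpos"].round(2),R.from_rotvec(s["ee_rot"]).as_matrix().round(3))
im=vision.snapshot("scene")[:,:,::-1];cv2.imwrite("pics/s2.png",im)
E
```

```text
t 5.55 tcp [505.5  78.8 421.7] F [-0.6 -1.1  0.5] z [ 0.689 -0.061 -0.722] gap 0.7
[-0.12 -0.28 -0.3   2.12  0.46  0.66 -2.36] [[ 0.72  -0.081  0.689]
 [-0.053 -0.997 -0.061]
 [ 0.692  0.007 -0.722]]
```

View pics/s2.png

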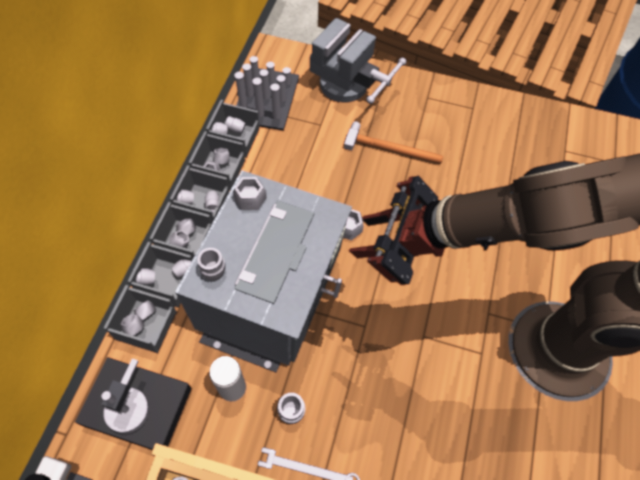

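The picture shows the flap shut flat at about (275,255). The jaws are open in front of the box, and the handle is at about (333,284).

Request:
{"api": "play_rows", "payload": {
  "moves": [
    [[0,0,-1,0,0,0,0],[0,0,-1,0,0,0,0],[0,0,-1,0,0,0,0],[-0.1,0.05,-1,0,0,0,0],[-0.2,0.1,-1,0,0,0,0],[-0.2,0.05,-1,0,0,0,0],[0,0,-1,0,0,0,0],[0,0,-0.85,0,0,0,0],[0,0,0,0,0,0,0]]
  ]
}}

```text
time_s: 6.5
tcp_pos: [498.6, 82.5, 280.2]
ee_rot: [2.871, -0.107, 1.168]
wrist_force: [0.3, -1.3, -0.0]
finger_gap: 0.996
```

```bash
python3 - <<'E'
from h import *
import cv2
s=st();print(s["qpos"].round(2),R.from_rotvec(s["ee_rot"]).as_matrix().round(3))
for n in("scene","top"):
    im=vision.snapshot(n)[:,:,::-1]
    c=im[150:375,200:480] if n=="scene" else im[145:345,200:420]
    cv2.imwrite(f"pics/{n}3.png",cv2.resize(c,None,fx=2.6,fy=2.6,interpolation=cv2.INTER_CUBIC))
E
```

```text
t 6.5 tcp [498.6  82.5 280.2] F [ 0.3 -1.3 -0. ] z [ 0.695 -0.063 -0.716] gap 1.0
[ 0.57 -0.16 -0.97  2.35  0.87  0.3  -2.85] [[ 0.714 -0.079  0.695]
 [-0.049 -0.997 -0.063]
 [ 0.698  0.011 -0.716]]
```

View pics/top3.png

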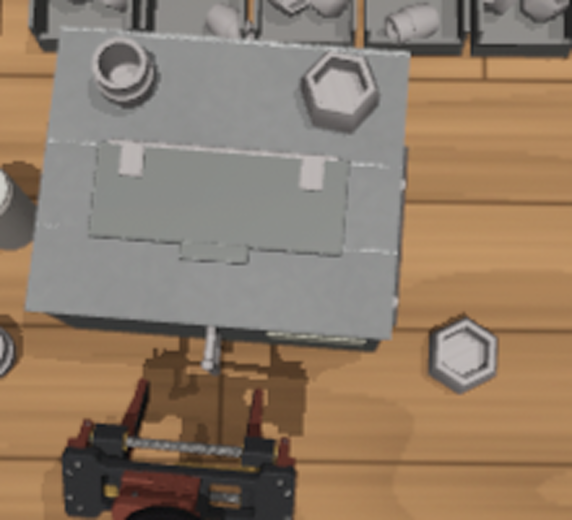

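The top view shows the flap shut at (215,200) and the jaws centred on the handle at (210,350). Joint 7 is at its limit, so the tool stopped short at z 280. I'll go up and turn the tool half a turn about its own axis, which gives the same grasp.

Request:
{"api": "play_rows", "payload": {
  "moves": [
    [[0,0,1,0,0,0,0],[0,0,1,0,0,0,0],[0,0,1,-0.695,0.063,0.716,0],[0,0,1,-0.695,0.063,0.716,0],[0,0,0,-0.695,0.063,0.716,0],[0,0,0,-0.695,0.063,0.716,0],[0,0,0,-0.695,0.063,0.716,0],[0,0,0,-0.695,0.063,0.716,0],[0,0,0,-0.695,0.063,0.716,0],[0,0,0,-0.695,0.063,0.716,0],[0,0,0,-0.695,0.063,0.716,0],[0,0,0,-0.695,0.063,0.716,0]]
  ]
}}

```text
time_s: 7.8
tcp_pos: [497.7, 86.9, 380.1]
ee_rot: [2.28, 1.222, 0.876]
wrist_force: [-0.2, 0.2, -0.4]
finger_gap: 0.998
```

```bash
python3 - <<'E'
from h import *
s=st();print(s["qpos"].round(2),R.from_rotvec(s["ee_rot"]).as_matrix().round(3))
E
```

```text
t 7.8 tcp [497.7  86.9 380.1] F [-0.2  0.2 -0.4] z [ 0.692 -0.058 -0.72 ] gap 1.0
[-0.08 -0.26 -0.37  2.21  0.54  0.58 -1.43] [[ 0.419  0.588  0.692]
 [ 0.844 -0.534 -0.058]
 [ 0.335  0.608 -0.72 ]]
```

Request:
{"api": "play_rows", "payload": {
  "moves": [
    [[0,0,0,-0.692,0.06,0.72,0],[0,0,0,-0.692,0.06,0.72,0],[0,0,0,-0.692,0.06,0.72,0],[0,0,0,-0.692,0.06,0.72,0],[0,0,0,-0.692,0.06,0.72,0],[0,0,0,-0.692,0.06,0.72,0],[0,0,0,-0.692,0.06,0.72,0],[0,0,0,-0.692,0.06,0.72,0],[0,0,0,-0.692,0.06,0.72,0],[0,0,0,-0.692,0.06,0.72,0]]
  ]
}}

```text
time_s: 8.8
tcp_pos: [497.7, 86.9, 379.9]
ee_rot: [1.276, 2.058, 0.445]
wrist_force: [0.2, -1.2, 0.2]
finger_gap: 1.001
```

Request:
{"api": "play_rows", "payload": {
  "moves": [
    [[0,0,0,-0.692,0.06,0.72,0],[0,0,0,-0.692,0.06,0.72,0],[0,0,0,-0.692,0.06,0.72,0],[0,0,0,-0.692,0.06,0.72,0],[0,0,0,-0.692,0.06,0.72,0],[0,0,0,-0.692,0.06,0.72,0],[0,0,0,-0.692,0.06,0.72,0],[0,0,0,-0.692,0.06,0.72,0],[0,0,0,-0.692,0.06,0.72,0],[0,0,0,-0.692,0.06,0.72,0]]
  ]
}}

```text
time_s: 9.8
tcp_pos: [497.7, 86.9, 379.8]
ee_rot: [0.074, 2.374, -0.048]
wrist_force: [0.0, 0.9, -0.2]
finger_gap: 1.001
```

```bash
python3 - <<'E'
from h import *
s=st();M=R.from_rotvec(s["ee_rot"]).as_matrix();print(s["qpos"].round(2),M.round(3))
a=POSE[2];x=np.array([np.cos(a),np.sin(a),0]);y=np.array([-np.sin(a),np.cos(a),0]);z=np.array([0,0,1.])
G=np.c_[(x*.707+z*.707)*-1,y,(x-z)*.707]
print((R.from_matrix(G)*R.from_matrix(M).inv()).as_rotvec(degrees=True)/6)
E
```

```text
t 9.8 tcp [497.7  86.9 379.8] F [ 0.   0.9 -0.2] z [ 0.692 -0.056 -0.72 ] gap 1.0
[-0.51 -0.27 -0.05  2.22  0.71  0.66  0.5 ] [[-0.719  0.067  0.692]
 [ 0.039  0.998 -0.056]
 [-0.694 -0.013 -0.72 ]]
[ 0.1146529  -0.18427127 -0.01665894]
```

Request:
{"api": "play_rows", "payload": {
  "moves": [
    [[-0.1,-0.1,-1,0.11,-0.18,-0.02,0],[-0.1,0,-1,0,0,0,0],[0,0,-1,0,0,0,0],[0,0,-1,0,0,0,0],[0,0,-1,0,0,0,0],[0,0,-1,0,0,0,0],[0,0,-0.2,0,0,0,0],[0,0,0,0,0,0,0]]
  ]
}}

```text
time_s: 10.6
tcp_pos: [492.7, 84.1, 223.7]
ee_rot: [0.086, 2.356, -0.035]
wrist_force: [-0.1, 1.1, -0.1]
finger_gap: 1.003
```

```bash
python3 - <<'E'
from h import *
s=st();M=R.from_rotvec(s["ee_rot"]).as_matrix();print(s["qpos"].round(2),M.round(3))
E
```

```text
t 10.6 tcp [492.7  84.1 223.7] F [-0.1  1.1 -0.1] z [ 0.705 -0.051 -0.708] gap 1.0
[-0.36 -0.04 -0.2   2.49  1.53  0.43 -0.44] [[-0.706  0.073  0.705]
 [ 0.051  0.997 -0.051]
 [-0.707  0.    -0.708]]
```

Request:
{"api": "play_rows", "payload": {
  "moves": [
    [[0.55,-0.04,-0.55,0,0,0,0],[0.55,-0.04,-0.55,0,0,0,0],[0.55,-0.04,-0.55,0,0,0,0],[0.55,-0.04,-0.55,0,0,0,0],[0,0,0,0,0,0,0]]
  ]
}}

```text
time_s: 11.1
tcp_pos: [549.1, 79.6, 169.3]
ee_rot: [0.088, 2.354, -0.036]
wrist_force: [0.1, -0.2, 1.1]
finger_gap: 1.001
```

```bash
python3 - <<'E'
from h import *
import cv2
s=st();print(s["qpos"].round(2))
for n in("scene","top"):
    im=vision.snapshot(n)[:,:,::-1]
    c=im[200:375,240:460] if n=="scene" else im[245:345,220:360]
    k=3 if n=="scene" else 5
    cv2.imwrite(f"pics/{n}4.png",cv2.resize(c,None,fx=k,fy=k,interpolation=cv2.INTER_CUBIC))
E
```

```text
t 11.1 tcp [549.1  79.6 169.3] F [ 0.1 -0.2  1.1] z [ 0.706 -0.053 -0.706] gap 1.0
[-0.31  0.18 -0.17  2.44  2.01  0.45 -0.86]
```

View pics/top4.png

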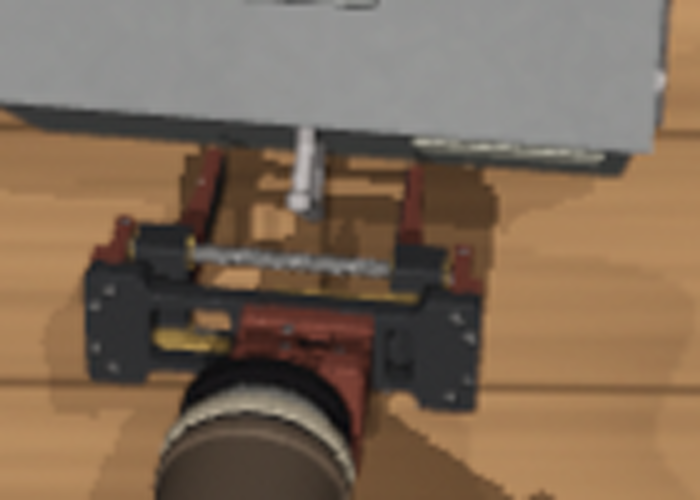

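View pics/scene4.png

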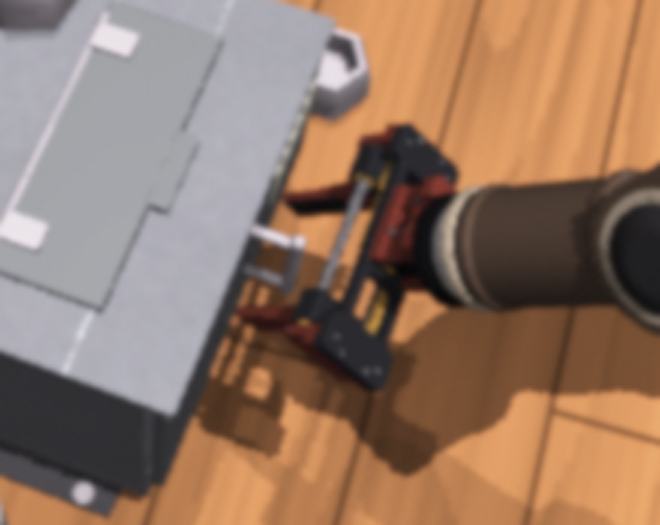

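Both views show the handle bar (top crop (305,180), scene crop (290,265)) between the open fingers. Now I close.

Request:
{"api": "play_rows", "payload": {
  "moves": [
    [[0,0,0,0,0,0,1],[0,0,0,0,0,0,1],[0,0,0,0,0,0,1],[0,0,0,0,0,0,1],[0,0,0,0,0,0,1],[0,0,0,0,0,0,1]]
  ]
}}

```text
time_s: 11.8
tcp_pos: [547.7, 78.5, 169.6]
ee_rot: [0.09, 2.354, -0.035]
wrist_force: [-0.4, 0.1, 0.2]
finger_gap: 0.489
```

```bash
python3 - <<'E'
from h import *
s=st();print(s["qpos"].round(2))
E
```

```text
t 11.8 tcp [547.7  78.5 169.6] F [-0.4  0.1  0.2] z [ 0.706 -0.053 -0.707] gap 0.49
[-0.3   0.18 -0.17  2.45  2.01  0.44 -0.86]
```

Request:
{"api": "play_rows", "payload": {
  "moves": [
    [[0,0,0,0,0,0,1],[0,0,0,0,0,0,1],[0,0,0,0,0,0,1],[0,0,0,0,0,0,1],[0,0,0,0,0,0,1],[0,0,0,0,0,0,1]]
  ]
}}

```text
time_s: 12.4
tcp_pos: [547.9, 81.6, 169.5]
ee_rot: [0.085, 2.355, -0.031]
wrist_force: [4.1, 5.8, -4.6]
finger_gap: 0.119
```

Request:
{"api": "play_rows", "payload": {
  "moves": [
    [[-0.16,0.01,-0.07,0,0,0,1],[-0.16,0.01,-0.07,0,0,0,1],[-0.16,0.01,-0.07,0,0,0,1],[-0.16,0.01,-0.09,0,0,0,1],[-0.16,0.01,-0.09,0,0,0,1],[-0.14,0.01,-0.09,0,0,0,1],[-0.16,0.01,-0.11,0,0,0,1],[-0.16,0.01,-0.11,0,0,0,1]]
  ]
}}

```text
time_s: 13.2
tcp_pos: [519.1, 83.6, 154.3]
ee_rot: [0.087, 2.349, -0.031]
wrist_force: [14.3, 6.4, -5.6]
finger_gap: 0.116
```

Request:
{"api": "play_rows", "payload": {
  "moves": [
    [[-0.16,0.01,-0.12,0,0,0,1],[-0.08,0.01,-0.06,0,0,0,1],[0,0,0,0,0,0,1]]
  ]
}}

```text
time_s: 13.5
tcp_pos: [512.8, 84.0, 149.5]
ee_rot: [0.086, 2.349, -0.031]
wrist_force: [10.5, 6.8, -1.4]
finger_gap: 0.119
```

```bash
python3 - <<'E'
from h import *
s=st();print(s["qpos"].round(2))
c,sn=np.cos(POSE[2]),np.sin(POSE[2]);d=s["tcp_pos"][:2]-POSE[:2];print(c*d[0]+sn*d[1],-sn*d[0]+c*d[1],s["tcp_pos"][2]-30)
E
```

```text
t 13.5 tcp [512.8  84.  149.5] F [10.5  6.8 -1.4] z [ 0.709 -0.049 -0.703] gap 0.12
[-0.27  0.2  -0.28  2.53  2.08  0.54 -1.  ]
-76.80089576055147 1.2011829717520497 119.51667912879523
```

The handle has moved −35 and −20 mm along its arc, so the door is at about 0.31. Now I let go and back off upwards.

Request:
{"api": "play_rows", "payload": {
  "moves": [
    [[0,0,0,0,0,0,0.55],[0,0,0,0,0,0,0.55],[0,0,0,0,0,0,0.55],[0,0,0.6,0,0,0,0.55],[0,0,0.8,0,0,0,0.55],[0,0,1,0,0,0,0.55],[0,0,1,0,0,0,0.55],[0,0,1,0,0,0,0.55]]
  ]
}}

```text
time_s: 14.3
tcp_pos: [509.6, 81.0, 258.2]
ee_rot: [0.09, 2.355, -0.035]
wrist_force: [0.2, -0.9, 0.2]
finger_gap: 0.453
```

```bash
python3 - <<'E'
from h import *
import cv2
s=st();print(s["qpos"].round(2),s["wrist_torque"])
for th in (0,.2,.31):
  c,sn=np.cos(th),np.sin(th)
  f=lambda u,v:[-u*sn-v*c,22+u*c-v*sn]
  for nm,u,v in(("top",164.5,47),("bot",79.5,47)):
    p=f(u,v);W=w(*POSE,[p[0],0,p[1]]);print(th,nm,((proj("top",W)-[220,245])*5).round(),((proj("scene",W)-[240,200])*3).round())
for n in("scene","top"):
    im=vision.snapshot(n)[:,:,::-1]
    c=im[200:375,240:460] if n=="scene" else im[245:345,220:360]
    k=3 if n=="scene" else 5
    cv2.imwrite(f"pics/{n}5.png",cv2.resize(c,None,fx=k,fy=k,interpolation=cv2.INTER_CUBIC))
E
```

```text
t 14.3 tcp [509.6  81.  258.2] F [ 0.2 -0.9  0.2] z [ 0.705 -0.052 -0.707] gap 0.45
[-0.29 -0.08 -0.22  2.41  1.29  0.41 -0.15] [ 0.04363072  0.55629112 -0.03289828]
0 top [[299. 187.]] [[291. 237.]]
0 bot [[312. 206.]] [[285. 284.]]
0.2 top [[295. 258.]] [[332. 259.]]
0.2 bot [[311. 238.]] [[303. 296.]]
0.31 top [[293. 294.]] [[353. 272.]]
0.31 bot [[311. 254.]] [[311. 303.]]
```

View pics/scene5.png

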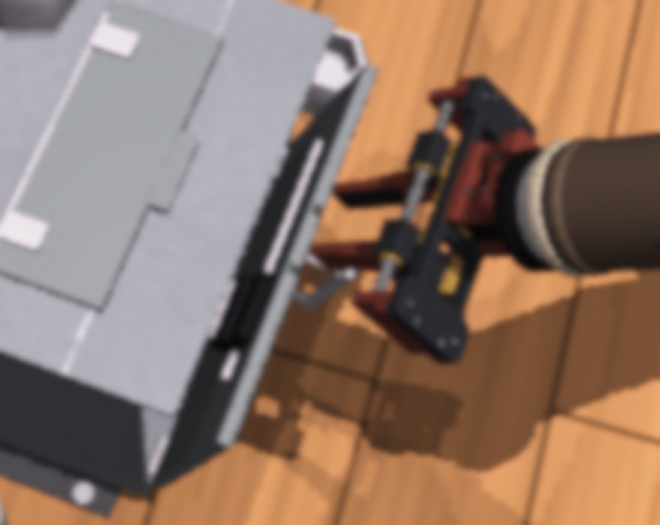

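View pics/top5.png

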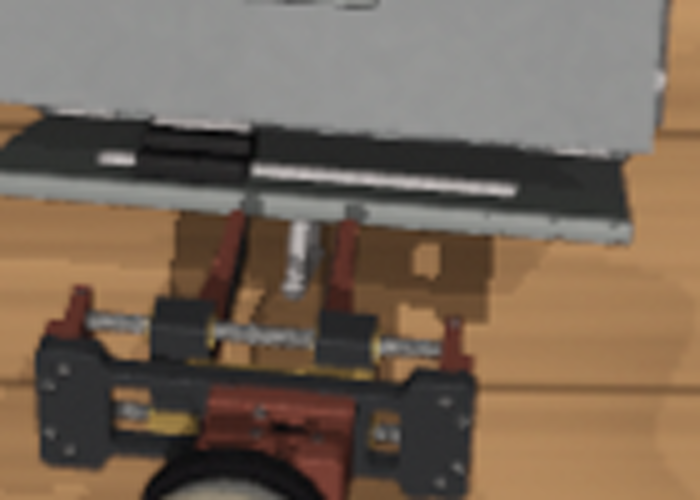

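Both views now show the door ajar with the handle end near its predicted position, and they reveal the catch. In the top crop the black block spans columns 138–255 with the pale tongue behind it, and in the scene crop it is at about (240,305).

```bash
python3 - <<'E'
from h import *
for y in (20,30,40,50,60,70,80):
    W=w(*POSE,[-32,y,175]);print(y,((proj("top",W)-[220,245])*5).round(),((proj("scene",W)-[240,200])*3).round())
for y in (36,88):
  for p in ([-18,152],[-25,167],[-39,183],[-53,189]):
    W=w(*POSE,[p[0],y,p[1]]);print(y,p,((proj("top",W)-[220,245])*5).round(),((proj("scene",W)-[240,200])*3).round())
E
```

```text
20 [[262. 155.]] [[260. 261.]]
30 [[241. 153.]] [[255. 273.]]
40 [[219. 151.]] [[250. 285.]]
50 [[198. 149.]] [[245. 298.]]
60 [[177. 148.]] [[240. 310.]]
70 [[156. 146.]] [[235. 323.]]
80 [[135. 144.]] [[230. 336.]]
36 [-18, 152] [[236. 129.]] [[233. 286.]]
36 [-25, 167] [[231. 139.]] [[242. 281.]]
36 [-39, 183] [[224. 164.]] [[262. 279.]]
36 [-53, 189] [[220. 193.]] [[281. 283.]]
88 [-18, 152] [[129. 120.]] [[206. 351.]]
88 [-25, 167] [[122. 131.]] [[216. 347.]]
88 [-39, 183] [[114. 155.]] [[236. 345.]]
88 [-53, 189] [[108. 184.]] [[255. 349.]]
```

The catch sits at about y = +51 mm. I'll close the fingers, steepen the tool to 53° below horizontal and line up in front of the gap.

Request:
{"api": "play_rows", "payload": {
  "moves": [
    [[-0.2,0.3,0.6,0.05,0.67,0,1],[0,0.6,0.2,0.05,0.67,0,1],[0.5,0.6,0,0,0,0,1],[0.5,0.56,-0.4,0,0,0,1],[0,0,0,0,0,0,1]]
  ]
}}

```text
time_s: 14.9
tcp_pos: [533.9, 125.9, 259.0]
ee_rot: [0.098, 2.456, -0.043]
wrist_force: [-0.1, -0.1, -1.0]
finger_gap: 0.038
```

```bash
cat >> h.py <<'E'
def box():
    s=st();c,sn=np.cos(POSE[2]),np.sin(POSE[2]);d=s["tcp_pos"][:2]-POSE[:2]
    p=np.array([c*d[0]+sn*d[1],-sn*d[0]+c*d[1],s["tcp_pos"][2]-30])
    zz=R.from_rotvec(s["ee_rot"]).apply([0,0,1]);a=np.array([c*zz[0]+sn*zz[1],-sn*zz[0]+c*zz[1],zz[2]])
    print("box tcp",p.round(1),"tip",(p+11*a).round(1),"a",a.round(3),"tilt",np.degrees(np.arctan2(-a[2],a[0])).round(1),"q",s["qpos"].round(2));return p,a
E
python3 - <<'E'
from h import *
box()
E
```

```text
t 14.9 tcp [533.9 125.9 259. ] F [-0.1 -0.1 -1. ] z [ 0.63  -0.056 -0.775] gap 0.04
box tcp [-58.7  44.4 229. ] tip [-51.7  44.3 220.5] a [ 0.632 -0.012 -0.775] tilt 50.8 q [-0.34  0.   -0.23  2.26  0.95  0.5   0.15]
```

Request:
{"api": "play_rows", "payload": {
  "moves": [
    [[-0.07,0.27,0.39,0.02,0.36,0,1],[0,0,0,0,0,0,1],[0,0,0,0,0,0,1]]
  ]
}}

```text
time_s: 15.2
tcp_pos: [531.7, 130.7, 270.4]
ee_rot: [0.102, 2.491, -0.043]
wrist_force: [-1.1, 0.5, -0.8]
finger_gap: 0.004
```

```bash
python3 - <<'E'
from h import *
box()
E
```

```text
t 15.2 tcp [531.7 130.7 270.4] F [-1.1  0.5 -0.8] z [ 0.602 -0.056 -0.797] gap 0.0
box tcp [-61.2  49.  240.4] tip [-54.6  48.9 231.6] a [ 0.604 -0.014 -0.797] tilt 52.8 q [-0.34 -0.01 -0.23  2.22  0.81  0.54  0.3 ]
```

Request:
{"api": "play_rows", "payload": {
  "moves": [
    [[0.3,-0.01,-0.41,0,0,0,1],[0.3,-0.01,-0.41,0,0,0,1],[0.3,-0.01,-0.41,0,0,0,1],[0.3,-0.01,-0.41,0,0,0,1],[0.3,-0.01,-0.41,0,0,0,1],[0.3,-0.01,-0.41,0,0,0,1],[0,0,0,0,0,0,1],[0,0,0,0,0,0,1]]
  ]
}}

```text
time_s: 16.0
tcp_pos: [576.3, 129.5, 208.9]
ee_rot: [0.101, 2.492, -0.043]
wrist_force: [-0.2, -0.7, 0.5]
finger_gap: 0.005
```

```bash
python3 - <<'E'
from h import *
import cv2
box()
for n in("scene","top"):
    im=vision.snapshot(n)[:,:,::-1]
    c=im[200:375,240:460] if n=="scene" else im[225:345,200:360]
    k=3 if n=="scene" else 4.5
    cv2.imwrite(f"pics/{n}6.png",cv2.resize(c,None,fx=k,fy=k,interpolation=cv2.INTER_CUBIC))
E
```

```text
t 16.0 tcp [576.3 129.5 208.9] F [-0.2 -0.7  0.5] z [ 0.601 -0.055 -0.797] gap 0.0
box tcp [-16.7  51.  178.9] tip [-10.   50.9 170.1] a [ 0.603 -0.013 -0.797] tilt 52.9 q [-0.34  0.16 -0.18  2.22  1.08  0.43  0.04]
```

View pics/top6.png

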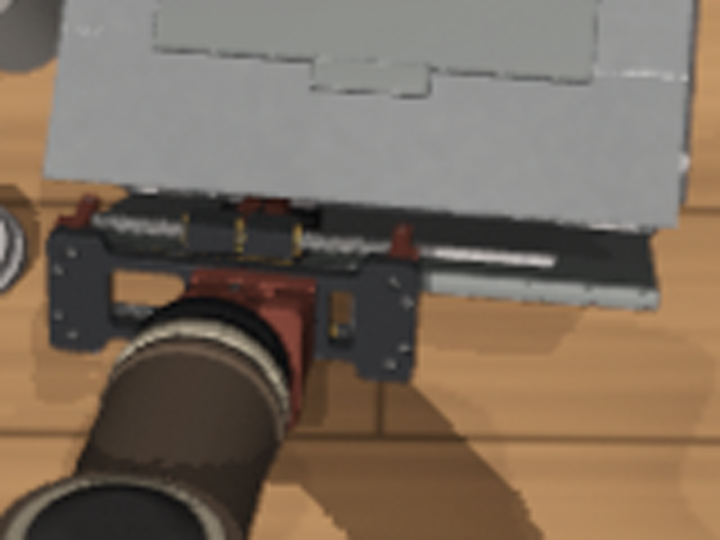

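View pics/scene6.png

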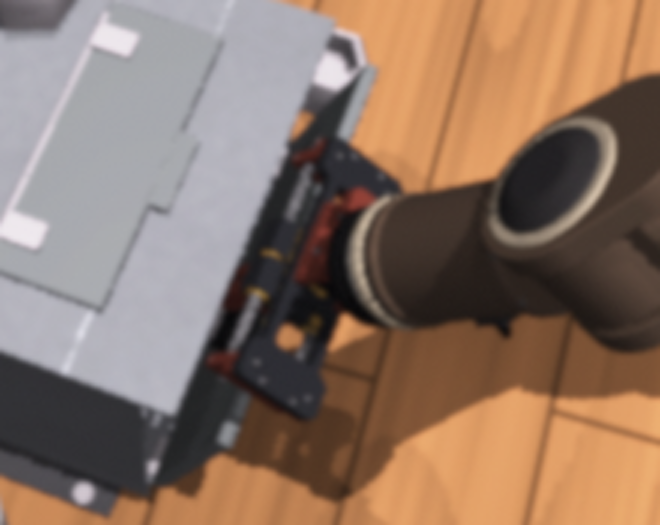

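The views show the fingers in the gap over the door, over the block and clear of the eave. Now I feel for the tongue.

Request:
{"api": "play_rows", "payload": {
  "moves": [
    [[0.12,-0.01,-0.16,0,0,0,1],[0.12,-0.01,-0.16,0,0,0,1],[0.12,-0.01,-0.16,0,0,0,1],[0,0,0,0,0,0,1]]
  ]
}}

```text
time_s: 16.5
tcp_pos: [586.1, 129.4, 196.8]
ee_rot: [0.1, 2.492, -0.042]
wrist_force: [0.6, 0.1, 1.7]
finger_gap: 0.005
```

Request:
{"api": "play_rows", "payload": {
  "moves": [
    [[0.03,0,-0.1,0,0,0,1],[0.0,0,-0.1,0,0,0,1],[0,0,0,0,0,0,1]]
  ]
}}

```text
time_s: 16.8
tcp_pos: [587.6, 129.7, 193.5]
ee_rot: [0.101, 2.489, -0.041]
wrist_force: [-0.8, -1.1, 6.8]
finger_gap: 0.002
```

```bash
python3 - <<'E'
from h import *
box()
E
```

```text
t 16.8 tcp [587.6 129.7 193.5] F [-0.8 -1.1  6.8] z [ 0.603 -0.054 -0.796] gap 0.0
box tcp [ -5.4  52.  163.5] tip [  1.3  51.8 154.7] a [ 0.606 -0.012 -0.796] tilt 52.7 q [-0.35  0.2  -0.16  2.21  1.18  0.41 -0.04]
```

Request:
{"api": "play_rows", "payload": {
  "moves": [
    [[0,0,-0.1,0,0,0,1],[0,0,0,0,0,0,1]]
  ]
}}

```text
time_s: 17.0
tcp_pos: [588.4, 129.9, 192.2]
ee_rot: [0.101, 2.487, -0.04]
wrist_force: [0.5, -0.4, 10.0]
finger_gap: 0.004
```

Request:
{"api": "play_rows", "payload": {
  "moves": [
    [[0,0,-0.1,0,0,0,1],[0,0,0,0,0,0,1]]
  ]
}}

```text
time_s: 17.2
tcp_pos: [589.3, 130.1, 190.8]
ee_rot: [0.101, 2.485, -0.04]
wrist_force: [1.1, -1.5, 14.1]
finger_gap: 0.005
```

```bash
python3 - <<'E'
from h import *
box();print(readout.state()["wrist_torque"].round(2))
E
```

```text
t 17.2 tcp [589.3 130.1 190.8] F [ 1.1 -1.5 14.1] z [ 0.607 -0.053 -0.793] gap 0.0
box tcp [ -3.7  52.5 160.8] tip [  3.   52.3 152.1] a [ 0.609 -0.011 -0.793] tilt 52.5 q [-0.36  0.21 -0.15  2.22  1.21  0.4  -0.08]
[-0.26 -1.47 -0.09]
```

Request:
{"api": "play_rows", "payload": {
  "moves": [
    [[-0.1,0.01,0,0,0,0,1],[-0.1,0.01,0,0,0,0,1],[0,0,0,0,0,0,1]]
  ]
}}

```text
time_s: 17.5
tcp_pos: [583.3, 130.5, 189.7]
ee_rot: [0.101, 2.487, -0.04]
wrist_force: [0.4, -1.1, 8.9]
finger_gap: 0.006
```

```bash
python3 - <<'E'
from h import *
box();print(readout.state()["wrist_torque"].round(2))
E
```

```text
t 17.5 tcp [583.3 130.5 189.7] F [ 0.4 -1.1  8.9] z [ 0.605 -0.053 -0.794] gap 0.01
box tcp [ -9.7  52.4 159.7] tip [ -3.   52.3 151. ] a [ 0.607 -0.011 -0.794] tilt 52.6 q [-0.36  0.2  -0.16  2.23  1.21  0.4  -0.09]
[-0.11 -0.75 -0.06]
```

Request:
{"api": "play_rows", "payload": {
  "moves": [
    [[-0.1,0.01,-0.04,0,0,0,1],[-0.08,0.01,-0.04,0,0,0,1],[0,0,0,0,0,0,1]]
  ]
}}

```text
time_s: 17.8
tcp_pos: [579.3, 130.8, 188.4]
ee_rot: [0.101, 2.486, -0.04]
wrist_force: [-0.7, -2.1, 13.5]
finger_gap: 0.003
```

```bash
python3 - <<'E'
from h import *
box();print(readout.state()["wrist_torque"].round(2))
E
```

```text
t 17.8 tcp [579.3 130.8 188.4] F [-0.7 -2.1 13.5] z [ 0.606 -0.054 -0.794] gap 0.0
box tcp [-13.7  52.5 158.4] tip [ -7.   52.4 149.7] a [ 0.608 -0.012 -0.794] tilt 52.5 q [-0.37  0.2  -0.16  2.24  1.23  0.41 -0.11]
[-0.29 -1.14 -0.19]
```

```bash
python3 - <<'E'
from h import *
import cv2
for n in("scene","top"):
    im=vision.snapshot(n)[:,:,::-1]
    c=im[200:375,240:460] if n=="scene" else im[225:345,200:360]
    k=3 if n=="scene" else 4.5
    cv2.imwrite(f"pics/{n}7.png",cv2.resize(c,None,fx=k,fy=k,interpolation=cv2.INTER_CUBIC))
box()
E
```

```text
t 17.9 tcp [579.4 130.8 188.4] F [-0.8 -1.5 13. ] z [ 0.606 -0.054 -0.794] gap 0.01
box tcp [-13.7  52.5 158.4] tip [ -7.   52.4 149.6] a [ 0.608 -0.012 -0.794] tilt 52.5 q [-0.37  0.2  -0.16  2.24  1.23  0.41 -0.11]
```

View pics/top7.png

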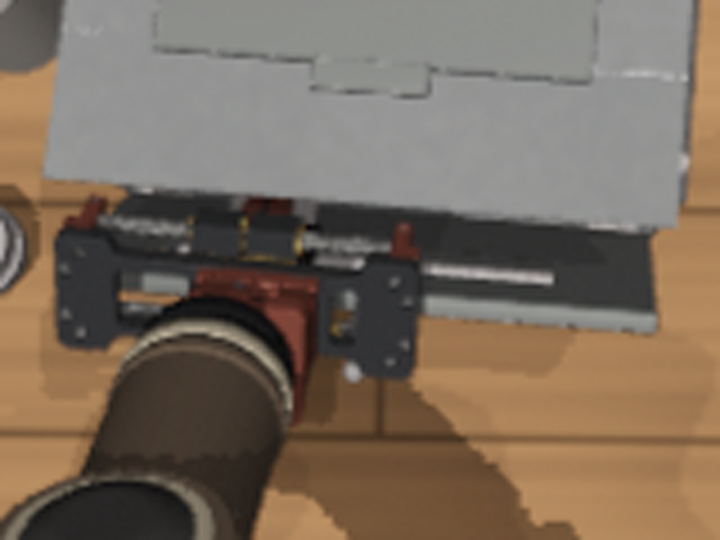

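View pics/scene7.png

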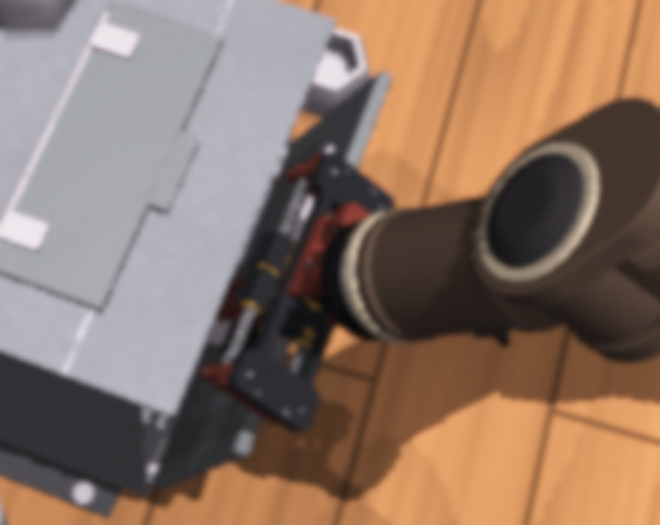

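The catch has let go: in the top crop the door's right end moved from row 308 to about 328. I keep the tongue down and keep drawing the door out.

Request:
{"api": "play_rows", "payload": {
  "moves": [
    [[-0.16,0.01,-0.02,0,0,0,1],[-0.16,0.01,-0.02,0,0,0,1],[-0.16,0.01,-0.03,0,0,0,1],[-0.16,0.01,-0.03,0,0,0,1]]
  ]
}}

```text
time_s: 18.3
tcp_pos: [561.4, 131.8, 183.3]
ee_rot: [0.1, 2.491, -0.041]
wrist_force: [3.0, 0.1, 2.6]
finger_gap: 0.005
```

Request:
{"api": "play_rows", "payload": {
  "moves": [
    [[-0.16,0.01,-0.04,0,0,0,1],[-0.16,0.01,-0.04,0,0,0,1],[-0.16,0.01,-0.05,0,0,0,1],[-0.16,0.01,-0.05,0,0,0,1]]
  ]
}}

```text
time_s: 18.7
tcp_pos: [544.7, 132.3, 178.1]
ee_rot: [0.101, 2.492, -0.042]
wrist_force: [2.8, -0.0, 2.5]
finger_gap: 0.007
```

```bash
python3 - <<'E'
from h import *
import cv2
box()
for n in("scene","top"):
    im=vision.snapshot(n)[:,:,::-1]
    c=im[200:375,240:460] if n=="scene" else im[225:345,200:360]
    k=3 if n=="scene" else 4.5
    cv2.imwrite(f"pics/{n}8.png",cv2.resize(c,None,fx=k,fy=k,interpolation=cv2.INTER_CUBIC))
for th in (.31,.4,.5,.6,.7):
  W=w(*POSE,[-175*np.sin(th)-12*np.cos(th),-156,22+175*np.cos(th)-12*np.sin(th)]);print(th,((proj("top",W)-[200,225])*4.5).round(),((proj("scene",W)-[240,200])*3).round())
E
```

```text
t 18.7 tcp [544.7 132.3 178.1] F [ 2.8 -0.   2.5] z [ 0.601 -0.055 -0.797] gap 0.01
box tcp [-48.4  51.6 148.1] tip [-41.7  51.4 139.3] a [ 0.604 -0.013 -0.797] tilt 52.9 q [-0.4   0.17 -0.17  2.31  1.29  0.42 -0.22]
0.31 [[658. 318.]] [[384.  67.]]
0.4 [[656. 347.]] [[401.  77.]]
0.5 [[653. 377.]] [[419.  89.]]
0.6 [[650. 406.]] [[436. 102.]]
0.7 [[647. 432.]] [[451. 115.]]
```

View pics/top8.png

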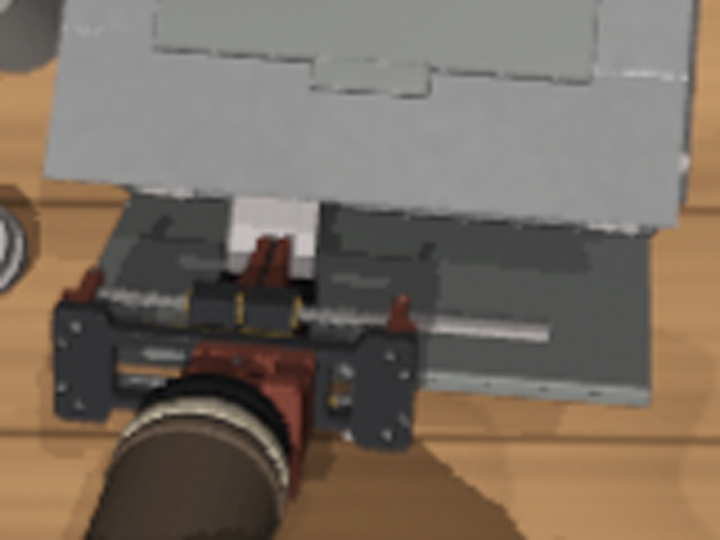

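The top view shows the door's outer corner at (650,404), which matches about 0.6 rad, with the tongue clear of the strip. I keep drawing it down while steepening the tool.

Request:
{"api": "play_rows", "payload": {
  "moves": [
    [[-0.3,0.02,-0.1,0.05,0.7,0,1],[-0.3,0.02,-0.12,0.05,0.7,0,1],[-0.3,0.02,-0.15,0.05,0.7,0,1],[-0.3,0.02,-0.18,0.05,0.7,0,1],[-0.28,0.02,-0.2,0.05,0.7,0,1]]
  ]
}}

```text
time_s: 19.3
tcp_pos: [509.9, 134.3, 160.2]
ee_rot: [0.112, 2.841, -0.032]
wrist_force: [2.4, -0.5, 1.9]
finger_gap: 0.004
```

```bash
python3 - <<'E'
from h import *
import cv2
box()
for n in("top",):
    im=vision.snapshot(n)[:,:,::-1]
    c=im[225:345,200:360]
    k=4.5
    cv2.imwrite(f"pics/{n}9.png",cv2.resize(c,None,fx=k,fy=k,interpolation=cv2.INTER_CUBIC))
for th in (.6,.7,.8,.9,1,1.07,1.15):
  W=w(*POSE,[-175*np.sin(th)-12*np.cos(th),-156,22+175*np.cos(th)-12*np.sin(th)]);print(th,((proj("top",W)-[200,225])*4.5).round())
E
```

```text
t 19.3 tcp [509.9 134.3 160.2] F [ 2.4 -0.5  1.9] z [ 0.292 -0.034 -0.956] gap 0.0
box tcp [-83.1  51.2 130.2] tip [-79.9  51.1 119.7] a [ 0.294 -0.013 -0.956] tilt 72.9 q [-0.18  0.22 -0.31  2.12  0.42  0.6   0.69]
0.6 [[650. 406.]]
0.7 [[647. 432.]]
0.8 [[644. 456.]]
0.9 [[641. 477.]]
1 [[639. 495.]]
1.07 [[637. 505.]]
1.15 [[635. 515.]]
```

View pics/top9.png

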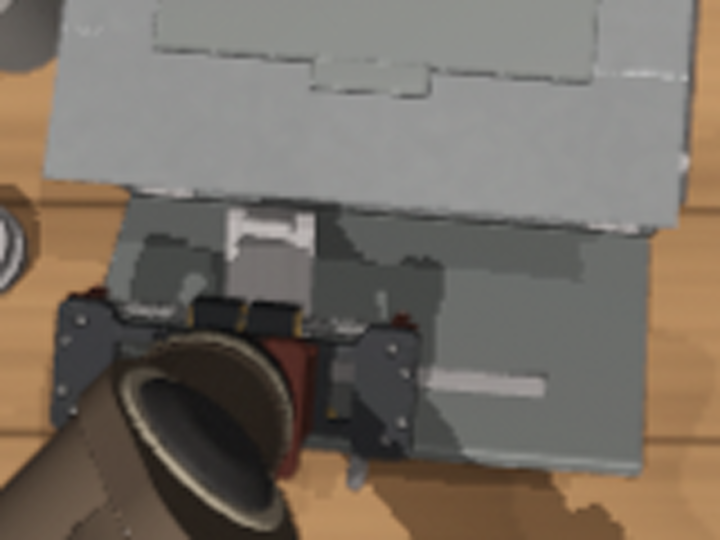

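The corner is at (642,472), which matches about 0.88 rad. I continue down to the stop.

Request:
{"api": "play_rows", "payload": {
  "moves": [
    [[-0.28,0.02,-0.24,0,0,0,1],[-0.28,0.02,-0.28,0,0,0,1],[-0.24,0.02,-0.32,0,0,0,1],[-0.15,0.01,-0.2,0,0,0,1],[-0.1,0,-0.16,0,0,0,1]]
  ]
}}

```text
time_s: 19.85
tcp_pos: [488.6, 135.5, 135.5]
ee_rot: [0.113, 2.826, -0.034]
wrist_force: [-14.1, -14.0, 79.0]
finger_gap: 0.004
```

```bash
python3 - <<'E'
from h import *
import cv2
box()
im=vision.snapshot("top")[:,:,::-1]
cv2.imwrite(f"pics/top10.png",cv2.resize(im[225:345,200:360],None,fx=4.5,fy=4.5,interpolation=cv2.INTER_CUBIC))
E
```

```text
t 19.85 tcp [488.6 135.5 135.5] F [-14.1 -14.   79. ] z [ 0.307 -0.036 -0.951] gap 0.0
box tcp [-104.5   50.9  105.5] tip [-101.1   50.7   95. ] a [ 0.308 -0.014 -0.951] tilt 72.0 q [-0.23  0.22 -0.29  2.2   0.5   0.52  0.57]
```

View pics/top10.png

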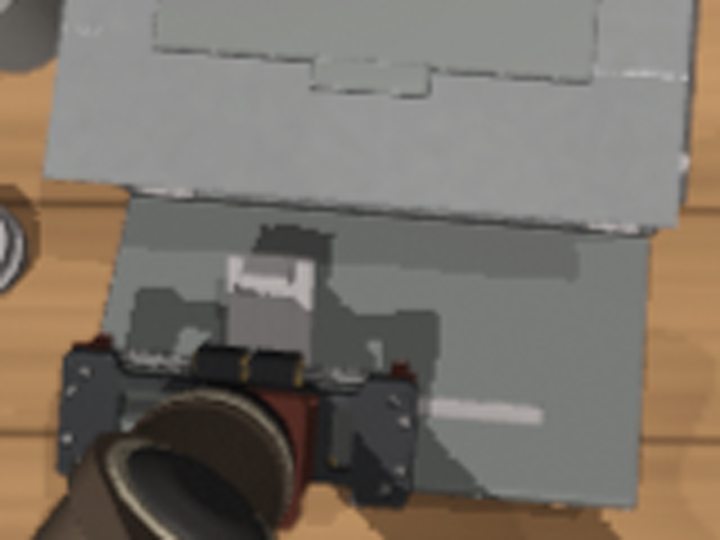

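The force rise to 79 N shows the door is at its stop, and the corner is at about (637,506). I back straight up and out.

Request:
{"api": "play_rows", "payload": {
  "moves": [
    [[0,0,0.5,0,0,0,1],[0,0,1,0,0,0,1],[0,0,1,0,0,0,1],[0,0,1,0,0,0,1],[-0.3,0,1,0,0.5,0,1],[-0.5,0,1,0,0.5,0,1],[-0.5,0,1,0,0.5,0,1],[-0.5,0,1,0,0,0,1],[-0.5,-0.5,1,0,0,0,1],[-0.5,-1,0.5,0,0,0,1],[-0.5,-1,0,0,0,0,1],[-0.5,-1,0,0,0,0,1]]
  ]
}}

```text
time_s: 21.1
tcp_pos: [387.6, 46.6, 354.0]
ee_rot: [0.115, 2.996, -0.048]
wrist_force: [0.9, -0.2, -0.4]
finger_gap: 0.005
```

```bash
python3 - <<'E'
from h import *
import cv2
box()
for th in (1,1.07,1.15):
  for y in(-156,156):
    W=w(*POSE,[-175*np.sin(th),y,22+175*np.cos(th)]);print(th,y,((proj("top",W)-[200,225])*4.5).round(),((proj("scene",W)-[150,150])*2.2).round())
im=vision.snapshot("top")[:,:,::-1]
cv2.imwrite(f"pics/top11.png",cv2.resize(im[225:345,200:360],None,fx=4.5,fy=4.5,interpolation=cv2.INTER_CUBIC));cv2.imwrite("pics/top11f.png",im)
im=vision.snapshot("scene")[:,:,::-1]
cv2.imwrite(f"pics/scene11.png",cv2.resize(im[150:400,150:450],None,fx=2.2,fy=2.2,interpolation=cv2.INTER_CUBIC))
E
```

```text
t 21.1 tcp [387.6  46.6 354. ] F [ 0.9 -0.2 -0.4] z [ 0.141 -0.038 -0.989] gap 0.01
box tcp [-199.1  -44.8  324. ] tip [-197.5  -45.1  313.1] a [ 0.143 -0.028 -0.989] tilt 81.8 q [-0.03 -0.17 -0.23  1.99  0.04  1.19  1.22]
1 -156 [[640. 482.]] [[547. 216.]]
1 156 [[ 63. 434.]] [[452. 492.]]
1.07 -156 [[639. 494.]] [[551. 223.]]
1.07 156 [[ 66. 447.]] [[457. 498.]]
1.15 -156 [[637. 506.]] [[555. 230.]]
1.15 156 [[ 70. 459.]] [[462. 503.]]
```

View pics/top11.png

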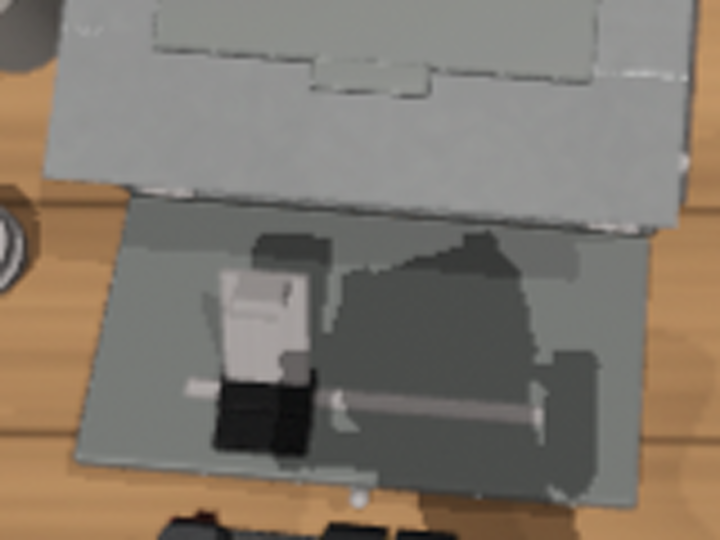

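View pics/scene11.png

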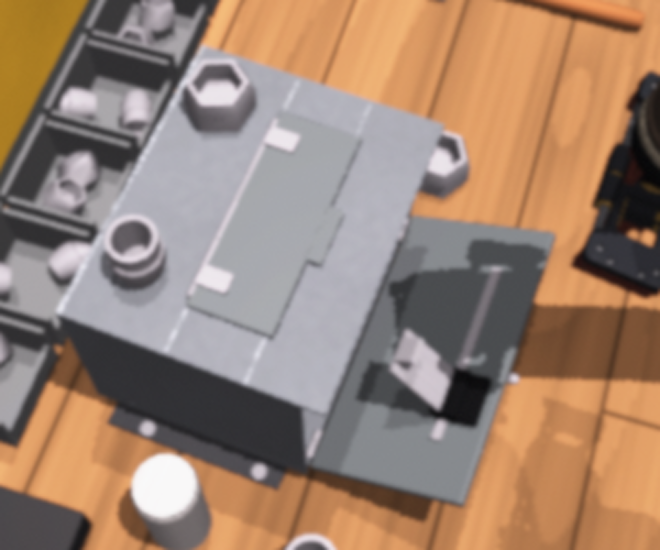

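View pics/top11f.png

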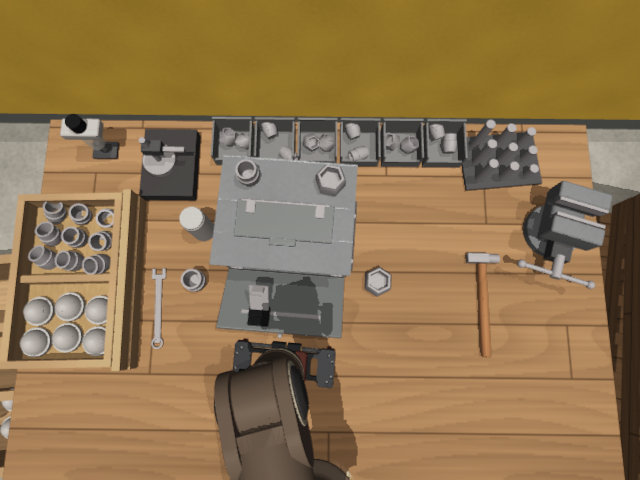

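The pictures show the door edge corners at (637,506) and (75,460), against predictions of (637,506) and (70,459) at 1.15 rad. The flap lies flat, every bystander is in its starting place, and the arm is clear.

Request:
{"api": "play_rows", "payload": {
  "moves": [
    [[0,0,0.5,0,0,0,1],[0,0,0,0,0,0,1],[0,0,0,0,0,0,1]]
  ]
}}

```text
time_s: 21.5
tcp_pos: [389.4, 48.8, 367.7]
ee_rot: [0.113, 2.995, -0.046]
wrist_force: [0.1, -0.1, 0.3]
finger_gap: 0.002
```

```bash
python3 - <<'E'
from h import *
print(job.finish_job())
E
```

```text
the job is handed in; nothing more can be done
None
```

The filling flap is shut, the clean-out door is down on its stop, and I handed the job in at 21.5 s of the 72 s allowed.

**What I did:**
- **Flap:** I tipped it forward past upright from behind, and it fell shut.
- **Door to the catch:** I gripped the handle and pulled the door out to about 0.31 rad.
- **Catch:** The block showed through the gap at about y = +51 mm. I put the closed fingers through at about 53° below horizontal and pressed the tongue down. I then drew the door past the catch with the same fingers and on to its stop.

**Last checks:**
- **Door:** The corners of its top edge in the top view match 1.15 rad to within a few pixels of the enlarged crop.
- **Flap:** It lies flat in both views.
- **Loose parts and tools:** By eye, none of them has moved.
- **Arm:** It stands clear with the wrist force near zero.

**What did not go as expected:**
- Joint 7 ran into its limit on the first approach to the handle, so I turned the tool half a turn.
- Pressing the tongue took up to about 14 N, more than the 2 to 5 N stated. I did not find out why.
- The wrist force reached 79 N when the door hit its stop, below the 120 N limit.

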